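# Draw a plug gauge part-way for checking, beside a lever press

### The arm

A 7-joint arm with a two-finger parallel gripper is mounted at the origin on the work surface. World frame = base frame: x ahead of the robot, y to its left, z up, the work surface at z = 0. Lengths are in m, angles in rad, forces in N, time in s.
With the tool pointing down it reaches from about 0.35 to 0.9 m from the base axis. Payload 8.1 kg.
Tool frame: the origin (TCP) lies where the fingers leave the gripper's body, on its centre line; the fingertips stand 66 mm ahead of it and the grasp point (between the pads) lies 47 mm ahead of it (arm.tip_reach is the distance from the TCP to the fingertips, in m); z points along the fingers, y is the direction in which the jaws open and shut (so a half turn about z gives the same grasp; the last joint's range is limited). The gripper opens to 92 mm and grips with 3 to 60 N. Pads are 19 mm wide; open, the fingers measure 130 mm over their backs; the gripper's body (75 mm by 190 mm) begins 47 mm behind the grasp point.
Start: joints at [-1.352, 0.434, 0.025, 1.573, -0.012, 1.134, -0.075], TCP at [0.198, 0.593, 0.292] pointing down, gripper open.
Joint ranges: [-2.62, 2.62], [-0.44, 2.09], [-1.27, 1.32], [0.08, 2.57], [-1.32, 4.46], [0.12, 2], [-2.74, 2.74]. Speed limits (rad/s): [2.22, 2.22, 3.01, 3.01, 3.14, 3.14, 3.14].

### API

Orientations are given as a rotation vector (axis times angle).
In Python, from cell import arm gives the robot as it stands.
- The arm moves only by the tool carry_out, never from a script. Its argument "plan" is a list of rows, each a list of 5 numbers: the shift along the world's x, y, z in cm, then the turn about the world's z in rad, then the finger opening in cm, from 0 to 9.18. In form: [[tx, ty, tz, spin, fingers], ...]. A call has 1 to 20 rows; each row is the pose to reach, as a shift and turn from the pose measured when the call began; what a row does not reach only later rows make up. A row lasts 1/10 s, in which the tool goes at most 50 mm and 8.59 degrees, less where a joint would pass 70% of its speed; a pose out of reach is approached as far as the arm can. A call with a gripper value outside its range is refused whole. The fingers move at their own pace and stop on an object; "squeeze" is the grip in N (left out, the last holds). Time passes only in rows, so rows that repeat a pose let the fingers close. It gives the time, the measured TCP pose, the force and the opening at its end, in the units of the state.
- arm.observe(): the state, without advancing time (a new reading comes with each control period).
- arm.get_image(name): name is "scene" or "side" or "wrist"; returns (picture, depth): 420x560x3 uint8, red, green, blue; 420x560 float32, m along the optical axis (not along the pixel's ray), 0 where there is no reading.
- arm.get_calibration(name): a dict with "intrinsics" (3x3 intrinsics, pixels), "rvec" (rotation vector, rad) and "tvec" (3), from world to camera coordinates, as OpenCV has them; the wrist camera has in their place "tool_from_camera" (4x4, takes a point from camera to tool coordinates, whose origin is the TCP and whose axes are the flange's). Camera axes: x right, y down, z forward; pixel columns grow to the right and rows downward; lengths in m; the calibration is good to about 2 mm. A picture is of the moment at which its call begins: read the wrist's pose just before it. get_calibration takes no time and is no camera call.
- arm.sign_off(): hands the job in, once; it reports no verdict.
The state is a dict: "clock": time; "joints": joint angles; "dq": joint speeds; "joint_efforts": joint torques, N m; "position": TCP position; "ee_rot": TCP orientation; "force": force on the tool from outside, world axes, zero at the start; "ft_torque": the same for the moment, N m; "width": opening from 0.0 (shut) to 1.0 (fully open).
Only numpy, scipy, OpenCV 4.12 (cv2) and the standard library are available. Lean on these libraries where they do the work, as an engineer would, in place of code of your own. Each camera call takes 0.05 s, during which the arm holds its last target. There are 200 camera calls.

### The job

Slide the carriage of the lever press (it has an upright post to pull it by) out from under the ram, along its bed, all the way to its stop, with the plug gauge still fully seated in it. Then draw the plug gauge straight up, without pulling it right out, until the groove turned in its plug has just come clear above the bore, by about 5 mm, and finish while still holding it there, motionless, for the wear check: do not let go or put it back. Leave the carriage at its stop and the other things on the bench where they are.

Things in the scene. Friction and masses are not known exactly. Their poses are not given: they have to be found in the camera images.
- press: green lever press on a wooden board, fixed. Origin on the bench under the ram's axis. The carriage's bed runs along its own y, the board to y = 290 mm; the column stands at x = 91 to 153 mm, y within 23 mm; the head (same width) hangs over the bed from x = -37 mm on, its underside 209 mm and the ram's end 175 mm above the bench. The lever leans up to y = -100, x = 105 mm, 465 mm high.
- carriage (a joint): travel of the carriage along the bed, in m: 0 under the ram (where it starts), 0.13 at its stop, moving along the press's own +y axis. Stays where it is left; about 4 N of friction. It cannot be lifted off or turned.
- post_grip (a point): grip point on the axis of the carriage's post: an upright round steel post 16 mm in diameter at the leading (+y) end of the aluminium carriage, 82 mm above the bench and 115 mm from the bore's axis. The post's top is 18 mm above this point, the carriage's plate 38 mm below it (with a 26 mm collar, 6 mm high, round the post's foot). Axes as the press's.
- bore_mouth (a point): centre of the mouth of the upright bore, in the top face of the carriage's aluminium block (60 x 60 mm, face 96 mm above the bench); the bore is 21 mm in diameter and 52 mm deep. Moves with the carriage; axes as the press's, z up along the bore.
- plug_handle (a point): middle of the plug gauge's round steel handle, on its axis: 26 mm in diameter, 56 mm long, upright, its lower shoulder resting on the block when seated (this point is then 28 mm above the block's face). Below the handle is the plug, 20 mm in diameter and 50 mm long, in the bore. Own z axis up along the gauge. About 0.3 kg, loose.
- plug_groove (a point): middle of the groove turned round the plug, on the gauge's axis: groove 4 mm wide, its middle 27 mm below the handle's shoulder, 55 mm below point plug_handle and 23 mm above the plug's foot. Hidden in the bore, 27 mm below its mouth, when the gauge is seated. Own z axis up along the gauge.
- setring: steel setting ring 52 mm across and 18 mm high, lying on the press's wooden board; bystander, origin under its centre
- squareblock: small aluminium block 40 x 28 x 30 mm on the press's wooden board; bystander, origin under its centre
- house: small wooden toy house, 56 mm long and 75 mm high, standing on the bench; bystander, origin under its centre
- screwdriver: screwdriver lying on the bench; bystander
- hammer: hammer lying on the bench; bystander
- cup: grey open cup 70 mm across and 80 mm high, on the bench; bystander, origin under its centre

How it is judged:
On the way:
1. the carriage is out at its stop with the plug gauge still seated (value of joint carriage above 0.12 m and z of plug_groove in the frame of bore_mouth below -0.022 m), for 0.2 s.
At the end, for the whole second after the job is handed in: the carriage is within 13 mm of its stop; the middle of the plug's groove is 1 to 13 mm above the bore's mouth, within 4 mm of its axis and the gauge within 0.08 rad of it, so that the plug's lower end is still in the bore; the gauge is at rest (under 10 mm/s), held by the fingers with more than 2 N (value of joint carriage above 0.117 m and z of plug_groove in the frame of bore_mouth between 0.001 and 0.013 m and horizontal distance between plug_groove and bore_mouth below 0.004 m and angle between the z axis of plug_groove and the z axis of bore_mouth, either way round below 0.08 rad and contact force between the fingers and plug above 2 N and linear speed of plug below 0.01 m/s); the arm keeps its last pose, push and grip.
It fails at once if the plug gauge is pulled right out of the bore (z of plug_groove in the frame of bore_mouth above 0.022 m).
It fails at once if a bystander is moved by more than 30 mm (distance of any of setring, squareblock, house, screwdriver, hammer, cup from where it was at the start of the episode above 0.03 m).
It also fails if it takes over 45 s, if anything falls off the work surface, if the arm or the gripper's body presses on something with over 40 N, if the wrist force passes 120 N, or if a joint passes its speed limit or range.

## Working session

There is one attempt and no reset: what is moved stays moved. The work goes in short steps, Python scripts to look and compute and a tool call to move; the robot and the scene stay as the last step left them, time stands still between calls to the robot, and variables do not carry over. Pictures are saved under pics/ and viewed, about 8 in all and at most 12, crops included, and the job is handed in when it is done.

Besides the shell and the picture viewer there is one more tool, called after "Request:" by a JSON object that holds its "api" and its "payload", one argument or row to a line. carry_out: Moves the arm, as the interface text tells. Its arguments: {"type":"object","properties":{"plan":{"type":"array"},"squeeze":{"type":"number"}},"required":["plan"]}

```bash
mkdir -p pics; cat > h.py <<'E'
import numpy as np, cv2
from cell import arm
def snap(name,tag):
    im,d=arm.get_image(name); cv2.imwrite(f'pics/{tag}.png',im[:,:,::-1]); np.save(f'pics/{tag}.npy',d); return im,d
def back(name,d,u,v):
    "pixel arrays -> world (fixed cams)"
    c=arm.get_calibration(name);K=c['intrinsics'];R=cv2.Rodrigues(np.array(c['rvec'],float))[0];t=np.array(c['tvec'],float)
    u=np.asarray(u);v=np.asarray(v);z=d[v,u]
    p=np.stack([(u-K[0][2])/K[0][0]*z,(v-K[1][2])/K[1][1]*z,z],-1)
    return (p-t)@R
def grid(d): 
    v,u=np.mgrid[0:420,0:560]; return u,v
E
python3 - <<'E'
from h import *
s=arm.observe(); print(s)
a,_=snap('scene','s0'); b,_=snap('side','d0')
cv2.imwrite('pics/both.png',cv2.resize(np.vstack([a,b])[:,:,::-1],(560,840))[:420]) 
for n in('scene','side'):
    c=arm.get_calibration(n);R=cv2.Rodrigues(np.array(c['rvec'],float))[0];print(n,-R.T@np.array(c['tvec']))
E
```

```text
{'clock': 0.0, 'joints': array([-1.35162729,  0.43522815,  0.02499141,  1.57410442, -0.01160708,
        1.13400714, -0.07512858]), 'dq': array([-0.00164817, -0.00046914, -0.00163452, -0.00093884, -0.00119287,
        0.00032894, -0.00032043]), 'joint_efforts': array([-7.18332212e-04, -6.67857027e+01,  9.84517671e-01, -3.14460468e+01,
       -6.05532154e-02,  4.29262931e-02,  1.50303840e-04]), 'position': array([0.19757589, 0.59251119, 0.29143907]), 'ee_rot': array([-5.03421335e-01, -3.10088186e+00,  2.51008068e-03]), 'force': array([-0.4224716 , -1.00244529, -0.63542227]), 'ft_torque': array([0.00972923, 0.00662316, 0.02149217]), 'width': 1.0000117692613357}
scene [0.55788853 1.20930913 1.02069096]
side [0.50214546 0.96422197 1.29219605]
```

View pics/s0.png

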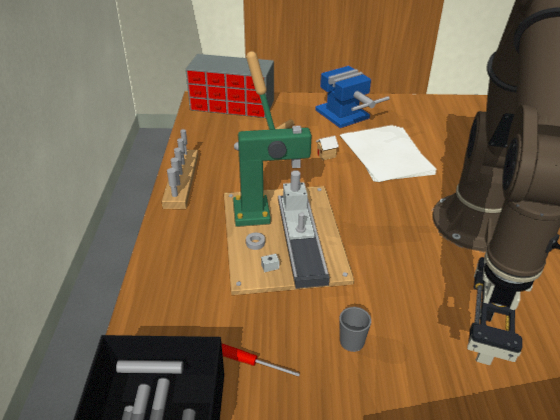

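View pics/d0.png

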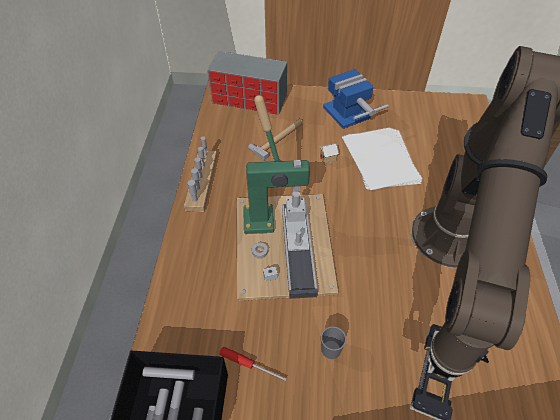

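The scene camera looks along the bed: post top at about (302,216), gauge top at about (295,174), and the column on the far (+x) side. Now I'll measure these from depth.

```bash
python3 - <<'E'
from h import *
u,v=grid(0); out=[]
for n,f in(('scene','s0'),('side','d0')):
    d=np.load(f'pics/{f}.npy'); P=back(n,d,u,v); im=cv2.imread(f'pics/{f}.png')
    print(n)
    for q in ([(296,174),(295,182),(302,217),(302,224),(305,265),(255,238),(270,258)] if n=='scene' else [(297,193),(297,200),(300,232),(300,238),(300,280),(260,247),(270,270)]): print(q,P[q[1],q[0]].round(4))
    m=(P[...,0]>.3)&(P[...,0]<.9)&(P[...,1]>-.2)&(P[...,1]<.6)&(d>0)
    # wood board corners: level between 8 and 40 mm, in central image
    b=m&(u>215)&(u<355)&(v>180)&(v<300)
    h,e=np.histogram(P[b][:,2],np.arange(-.01,.23,.004)); print([(round(x,3),c) for x,c in zip(e,h) if c>40])
    cv2.imwrite(f'pics/{f}c.png',cv2.resize(im[150:310,210:360],None,fx=3.7,fy=3.7,interpolation=cv2.INTER_CUBIC))
    out.append(cv2.resize(im[150:310,220:350],None,fx=3,fy=3,interpolation=cv2.INTER_CUBIC))
cv2.imwrite('pics/c0.png',np.hstack(out))
E
```

```text
scene
(296, 174) [ 0.5221 -0.0128  0.1518]
(295, 182) [ 0.5244 -0.008   0.128 ]
(302, 217) [0.5063 0.1052 0.0969]
(302, 224) [0.5053 0.1009 0.0689]
(305, 265) [0.499  0.2208 0.0346]
(255, 238) [0.6315 0.1128 0.0271]
(270, 258) [0.5882 0.2121 0.0493]
[(np.float64(-0.006), np.int64(619)), (np.float64(-0.002), np.int64(2855)), (np.float64(0.002), np.int64(1314)), (np.float64(0.006), np.int64(148)), (np.float64(0.01), np.int64(222)), (np.float64(0.014), np.int64(2385)), (np.float64(0.018), np.int64(3402)), (np.float64(0.022), np.int64(503)), (np.float64(0.026), np.int64(159)), (np.float64(0.03), np.int64(581)), (np.float64(0.034), np.int64(822)), (np.float64(0.038), np.int64(494)), (np.float64(0.042), np.int64(947)), (np.float64(0.046), np.int64(524)), (np.float64(0.05), np.int64(168)), (np.float64(0.054), np.int64(75)), (np.float64(0.058), np.int64(57)), (np.float64(0.062), np.int64(64)), (np.float64(0.066), np.int64(57)), (np.float64(0.07), np.int64(59)), (np.float64(0.074), np.int64(56)), (np.float64(0.078), np.int64(61)), (np.float64(0.082), np.int64(59)), (np.float64(0.086), np.int6
[... 523 characters left out ...]
002), np.int64(3035)), (np.float64(0.002), np.int64(1567)), (np.float64(0.006), np.int64(197)), (np.float64(0.01), np.int64(403)), (np.float64(0.014), np.int64(2202)), (np.float64(0.018), np.int64(2452)), (np.float64(0.022), np.int64(568)), (np.float64(0.026), np.int64(147)), (np.float64(0.03), np.int64(477)), (np.float64(0.034), np.int64(582)), (np.float64(0.038), np.int64(464)), (np.float64(0.042), np.int64(698)), (np.float64(0.046), np.int64(426)), (np.float64(0.05), np.int64(146)), (np.float64(0.054), np.int64(49)), (np.float64(0.09), np.int64(64)), (np.float64(0.094), np.int64(136)), (np.float64(0.098), np.int64(68)), (np.float64(0.218), np.int64(50)), (np.float64(0.222), np.int64(42))]
```

View pics/c0.png

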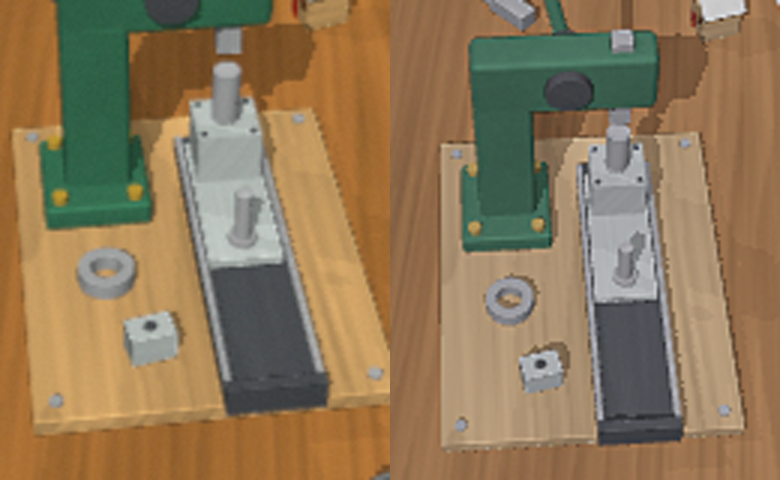

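```bash
cat >> h.py <<'E'
from scipy.optimize import least_squares
def cyl(P,c0,r,z0,z1,w):
    "axis xy of an upright cylinder of known radius from surface points"
    c=np.array(c0,float)
    for _ in range(4):
        m=(P[...,2]>z0)&(P[...,2]<z1)&(np.hypot(P[...,0]-c[0],P[...,1]-c[1])<r+w)
        q=P[m][:,:2]; s=least_squares(lambda c:np.hypot(*(q-c).T)-r,c,loss='soft_l1',f_scale=.002); c=s.x
    return c,len(q),np.sqrt(np.mean(s.fun**2))
E
python3 - <<'E'
from h import *
u,v=grid(0); T={}
for n,f in(('scene','s0'),('side','d0')):
    d=np.load(f'pics/{f}.npy'); P=back(n,d,u,v)
    g=cyl(P,(.523,-.017),.013,.103,.147,.005); p=cyl(P,(.5045,.094),.008,.055,.094,.005)
    # board edges direction: hull of board-level points
    m=(P[...,2]>.012)&(P[...,2]<.024)&(u>215)&(u<355)&(v>180)&(v<300)
    r=cv2.minAreaRect((P[m][:,:2]*1000).astype(np.float32))
    gg=(P[...,2]>.149)&(P[...,2]<.156)&(np.hypot(P[...,0]-.523,P[...,1]+.017)<.02)
    pp=(P[...,2]>.096)&(P[...,2]<.104)&(np.hypot(P[...,0]-.5045,P[...,1]-.094)<.015)
    bl=(P[...,2]>.091)&(P[...,2]<.1)&(np.hypot(P[...,0]-.523,P[...,1]+.017)<.06)
    print(n,g,p,r); print('tops',P[gg].mean(0),gg.sum(),P[pp].mean(0),pp.sum(),'blockrect',cv2.minAreaRect((P[bl][:,:2]*1000).astype(np.float32)))
    dv=p[0]-g[0]; print('dist',np.hypot(*dv),'yaw',np.arctan2(-dv[0],dv[1]))
E
```

```text
scene (array([ 0.5249    , -0.01862329]), 115, np.float64(0.001926528736184446)) (array([0.50998272, 0.09563339]), 68, np.float64(0.0017813347190938935)) ((556.3970336914062, 83.34201049804688), (310.4571228027344, 416.60699462890625), 7.78397798538208)
tops [ 0.52534647 -0.01592107  0.15231922] 39 [0.50944721 0.09821225 0.09926398] 23 blockrect ((525.3403930664062, -16.928482055664062), (59.59648132324219, 68.71588134765625), 8.085004806518555)
dist 0.11522635504152576 yaw 0.1298250139357368
side (array([ 0.52678467, -0.01814309]), 69, np.float64(0.0019121493640845324)) (array([0.511107  , 0.09582562]), 37, np.float64(0.0012726042518429496)) ((576.712646484375, 85.5164794921875), (348.9083251953125, 415.08636474609375), 8.133828163146973)
tops [ 0.52557672 -0.01649118  0.1522016 ] 33 [0.51074836 0.09847455 0.09988371] 15 blockrect ((526.4615478515625, -17.127063751220703), (59.586402893066406, 68.28085327148438), 8.362386703491211)
dist 0.11504198006594875 yaw 0.1367032531232375
```

Request:
{"api": "carry_out", "payload": {
  "plan": [
    [31.3,-49.7,0,-1.11,6],
    [31.3,-49.7,0,-1.11,6],
    [31.3,-49.7,0,-1.11,6],
    [31.3,-49.7,0,-1.11,6],
    [31.3,-49.7,0,-1.11,6],
    [31.3,-49.7,0,-1.11,6],
    [31.3,-49.7,0,-1.11,6],
    [31.3,-49.7,0,-1.11,6],
    [31.3,-49.7,0,-1.11,6],
    [31.3,-49.7,0,-1.11,6],
    [31.3,-49.7,0,-1.11,6],
    [31.3,-49.7,0,-1.11,6],
    [31.3,-49.7,0,-1.11,6],
    [31.3,-49.7,0,-1.11,6],
    [31.3,-49.7,0,-1.11,6],
    [31.3,-49.7,0,-1.11,6]
  ],
  "squeeze": 40
}}

```text
clock: 1.7
position: [0.51, 0.0971, 0.2914]
ee_rot: [-2.058, -2.372, 0.002]
force: [1.0, -0.2, 0.4]
width: 0.653
```

```bash
cat >> h.py <<'E'
def wristpts(tag):
    s=arm.observe(); im,d=snap('wrist',tag); c=arm.get_calibration('wrist');K=np.array(c['intrinsics']);u,v=grid(0)
    p=np.stack([(u-K[0,2])/K[0,0]*d,(v-K[1,2])/K[1,1]*d,d],-1); M=np.array(c['tool_from_camera'])
    R=cv2.Rodrigues(np.array(s['ee_rot']))[0]; return s,(p@M[:3,:3].T+M[:3,3])@R.T+s['position'],d,R
E
python3 - <<'E'
from h import *
s,P,d,R=wristpts('w1'); print(s['clock'],s['position'],R[:,1],s['joints'].round(3),s['force'],s['width'])
P[d==0]=9
for c,r,a,b in(((.511,.096),.008,.055,.094),((.5258,-.0175),.013,.103,.147)):
    print(cyl(P,c,r,a,b,.005))
m=(abs(P[...,2]-.1)<.006)&(np.hypot(P[...,0]-.511,P[...,1]-.096)<.02);print('post top',m.sum(),P[m].mean(0))
E
```

```text
1.7 [0.50996841 0.09707624 0.29137289] [ 0.99001057  0.14097975 -0.00194442] [-0.676  0.274  0.488  1.858 -0.148  1.047  0.013] [ 1.04256915 -0.241921    0.36460258] 0.653155006909145
(array([0.50938988, 0.09400396]), 156, np.float64(0.00016551423443474016))
(array([ 0.52503759, -0.01998085]), 336, np.float64(0.0003611710494822707))
post top 258 [0.50916605 0.09549196 0.10078351]
```

View pics/w1.png

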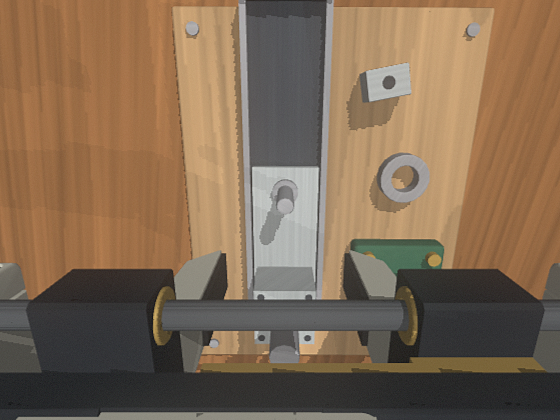

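The wrist image shows the post at (285,195), centred between the fingers. The wrist fit agrees with the fixed cameras to within about 2 mm. Next: descend and grip.

Request:
{"api": "carry_out", "payload": {
  "plan": [
    [0,-0.2,-4,0,6],
    [0,-0.2,-8,0,6],
    [0,-0.2,-12,0,6],
    [0,-0.2,-15,0,6],
    [0,-0.2,-16.2,0,6],
    [0,-0.2,-16.2,0,6],
    [0,-0.2,-16.2,0,1],
    [0,-0.2,-16.2,0,1],
    [0,-0.2,-16.2,0,1],
    [0,-0.2,-16.2,0,1],
    [0,-0.2,-16.2,0,1],
    [0,-0.2,-16.2,0,1],
    [0,-0.2,-16.2,0,1],
    [0,-0.2,-16.2,0,1]
  ]
}}

```text
clock: 3.15
position: [0.5099, 0.095, 0.1296]
ee_rot: [-2.058, -2.372, 0.002]
force: [-3.1, -1.2, 5.4]
width: 0.164
```

Request:
{"api": "carry_out", "payload": {
  "plan": [
    [-0.1,0.7,0,0,1],
    [-0.22,1.6,0,0,1],
    [-0.36,2.6,0,0,1],
    [-0.49,3.6,0,0,1],
    [-0.63,4.6,0,0,1],
    [-0.77,5.6,0,0,1],
    [-0.9,6.6,0,0,1],
    [-1.04,7.6,0,0,1],
    [-1.18,8.6,0,0,1],
    [-1.31,9.6,0,0,1],
    [-1.45,10.6,0,0,1],
    [-1.57,11.5,0,0,1],
    [-1.66,12.1,0,0,1],
    [-1.72,12.6,0,0,1],
    [-1.78,13.0,0,0,1],
    [-1.78,13.0,0,0,1],
    [-1.78,13.0,0,0,1]
  ]
}}

```text
clock: 4.85
position: [0.4922, 0.2239, 0.1296]
ee_rot: [-2.06, -2.371, 0.004]
force: [-1.7, -5.9, 5.7]
width: 0.167
```

```bash
python3 - <<'E'
from h import *
s=arm.observe();print(s['clock'],s['position'],s['force'],s['width'])
u,v=grid(0)
for n in('scene','side'):
    im,d=snap(n,n+'2'); P=back(n,d,u,v)
    print(n,cyl(P,(.5075,.109),.013,.103,.147,.005))
im,d=snap('wrist','w2')
a=cv2.imread('pics/scene2.png')[100:300,200:360]; b=cv2.imread('pics/side2.png')[100:300,200:360]
cv2.imwrite('pics/c2.png',cv2.resize(np.hstack([a,b]),None,fx=2.5,fy=2.5,interpolation=cv2.INTER_CUBIC))
E
```

```text
4.85 [0.4922002  0.22386946 0.12962995] [-1.66862074 -5.85337103  5.66890623] 0.16655275169962014
scene (array([0.50673769, 0.11071438]), 31, np.float64(0.0013713961196706792))
side (array([0.5075, 0.109 ]), 0, np.float64(nan))
  return _methods._mean(a, axis=axis, dtype=dtype,
  ret = ret.dtype.type(ret / rcount)
```

View pics/c2.png

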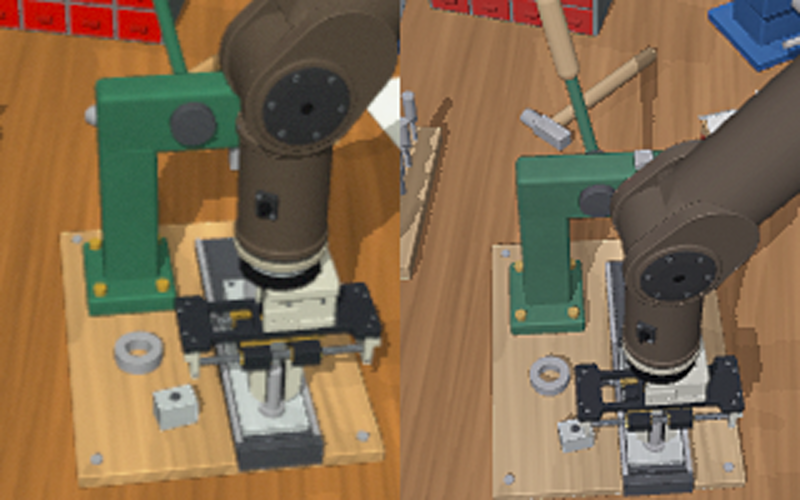

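The carriage has moved about 130 mm and looks close to the bed's end. A small extra push will show whether it is against the stop.

Request:
{"api": "carry_out", "payload": {
  "plan": [
    [-0.04,0.3,0,0,1],
    [-0.08,0.6,0,0,1],
    [-0.08,0.6,0,0,1]
  ]
}}

```text
clock: 5.3
position: [0.4922, 0.2243, 0.1296]
ee_rot: [2.064, 2.364, -0.011]
force: [0.8, -18.7, 8.9]
width: 0.165
```

The force jumped to 19 N with no further motion, so the carriage is at its stop. Now I'll release, rise, move over the gauge and look.

Request:
{"api": "carry_out", "payload": {
  "plan": [
    [0,0,0,0,1],
    [0,0,0,0,6],
    [0,0,0,0,6],
    [0,0,0,0,6],
    [0,0,0,0,6],
    [0,0,0,0,6],
    [0,0,4,0,6],
    [0,0,8,0,6],
    [0,0,12,0,6],
    [0,0,15,0,6],
    [0.6,-4.5,15,0,6],
    [1.2,-9,15,0,6],
    [1.5,-11.5,15,0,6],
    [1.5,-11.5,15,0,6],
    [1.5,-11.5,15,0,6]
  ]
}}

```text
clock: 6.8
position: [0.5071, 0.1092, 0.2796]
ee_rot: [2.065, 2.363, -0.01]
force: [-0.9, -0.1, 0.1]
width: 0.655
```

```bash
python3 - <<'E'
from h import *
s,P,d,R=wristpts('w3'); print(s['clock'],s['position'],R[:,1],R[:,2],s['force'],s['width'])
P[d==0]=9
print(cyl(P,(.5075,.109),.013,.103,.147,.005),cyl(P,(.492,.224),.008,.055,.094,.005))
m=(abs(P[...,2]-.152)<.006)&(np.hypot(P[...,0]-.5075,P[...,1]-.109)<.02);print('top',m.sum(),P[m].mean(0))
u,v=grid(0)
for n in('scene','side'):
    im,d=snap(n,n+'3'); Q=back(n,d,u,v); print(n,cyl(Q,(.492,.224),.008,.055,.094,.005))
E
```

```text
6.8 [0.50714797 0.10921896 0.2796151 ] [ 0.99098481  0.13393759 -0.00313645] [-0.00224799 -0.00678415 -0.99997446] [-0.89831049 -0.06344886  0.0720628 ] 0.6545266492239746
(array([0.50739467, 0.10817342]), 485, np.float64(0.00018612176967259123)) (array([0.49168127, 0.22249069]), 75, np.float64(9.435961369326042e-05))
top 1076 [0.50718311 0.10994162 0.15310426]
scene (array([0.49170272, 0.22358971]), 69, np.float64(0.001599520293053593))
side (array([0.49279205, 0.22376153]), 37, np.float64(0.0010889453563811457))
```

View pics/w3.png

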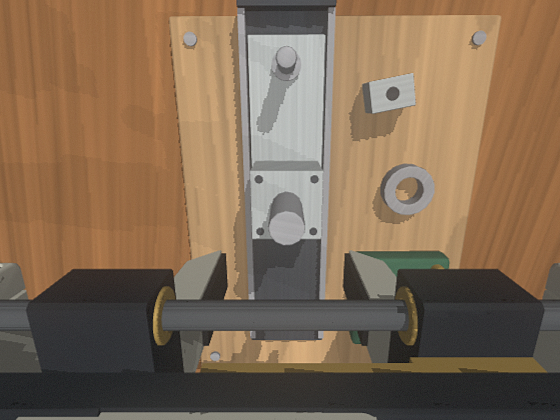

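The carriage is at its stop: the post travelled 129.7 mm. The gauge is seated (top at z 0.153, image (287,225)) and centred under the tool. Descend and grip.

Request:
{"api": "carry_out", "payload": {
  "plan": [
    [0,0,-4,0,6],
    [0,0,-8,0,6],
    [0,0,-10,0,6],
    [0,0,-10.8,0,6],
    [0,0,-10.8,0,6],
    [0,0,-10.8,0,2],
    [0,0,-10.8,0,2],
    [0,0,-10.8,0,2],
    [0,0,-10.8,0,2],
    [0,0,-10.8,0,2],
    [0,0,-10.8,0,2],
    [0,0,-10.8,0,2],
    [0,0,-10.8,0,2]
  ],
  "squeeze": 30
}}

```text
clock: 8.25
position: [0.5073, 0.1109, 0.1718]
ee_rot: [2.061, 2.367, -0.01]
force: [-0.7, -0.2, 6.2]
width: 0.278
```

Request:
{"api": "carry_out", "payload": {
  "plan": [
    [0,0,0.3,0,2],
    [0,0,0.6,0,2],
    [0,0,0.9,0,2],
    [0,0,1.2,0,2],
    [0,0,1.5,0,2],
    [0,0,1.8,0,2],
    [0,0,2.1,0,2],
    [0,0,2.4,0,2],
    [0,0,2.7,0,2],
    [0,0,3.0,0,2],
    [0,0,3.2,0,2],
    [0,0,3.2,0,2],
    [0,0,3.2,0,2]
  ]
}}

```text
clock: 9.55
position: [0.5073, 0.1109, 0.2038]
ee_rot: [2.061, 2.367, -0.01]
force: [0.2, 0.0, -1.9]
width: 0.281
```

```bash
python3 - <<'E'
from h import *
s=arm.observe();print(s['clock'],s['position'],s['ee_rot'],s['force'],s['width'])
u,v=grid(0); o=[]
for n in('scene','side'):
    im,d=snap(n,n+'4'); Q=back(n,d,u,v); print(n,cyl(Q,(.492,.223),.008,.055,.094,.005))
    c=arm.get_calibration(n); p=cv2.projectPoints(np.array([[.5073,.110,.11]]),np.array(c['rvec'],float),np.array(c['tvec'],float),np.array(c['intrinsics'],float),None)[0].ravel().astype(int); print(p)
    o.append(cv2.resize(im[p[1]-30:p[1]+40,p[0]-28:p[0]+28][:,:,::-1],None,fx=7,fy=7,interpolation=cv2.INTER_CUBIC))
cv2.imwrite('pics/c4.png',np.hstack(o)); snap('wrist','w4')
E
```

```text
9.55 [0.50727489 0.11089412 0.20383897] [ 2.06145479  2.36682504 -0.00961455] [ 0.2180254   0.0256436  -1.88303952] 0.2813182211993017
scene (array([0.49178203, 0.22399986]), 66, np.float64(0.0014569257124979562))
[301 214]
side (array([0.49309852, 0.22323491]), 36, np.float64(0.0010109232938209946))
[299 233]
```

View pics/c4.png

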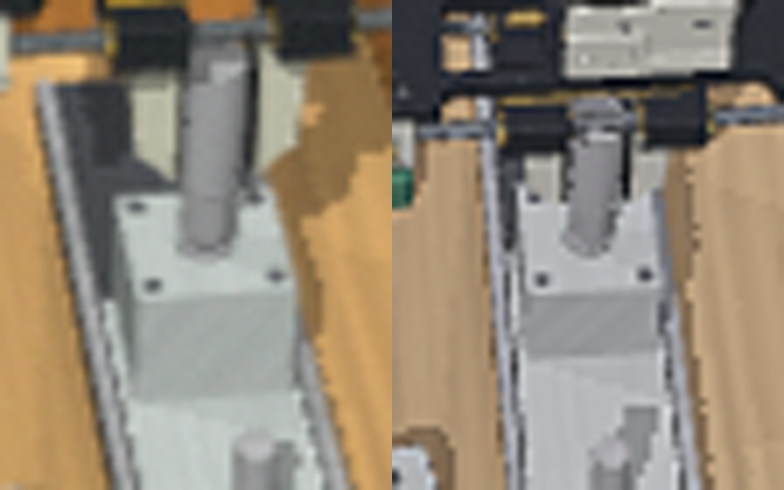

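The crops show the cylinder standing upright in the block, but it isn't clear whether it came up with the fingers. I'll check its profile against height, since handle and plug differ in radius (13 and 10 mm).

```bash
python3 - <<'E'
from h import *
u,v=grid(0)
for n,base in(('scene','s0'),('side','d0')):
  for f in(n+'3',n+'4'):
    Q=back(n,np.load(f'pics/{f}.npy'),u,v)
    m=(np.hypot(Q[...,0]-.5073,Q[...,1]-.110)<.017)&(Q[...,2]>.098)&(Q[...,2]<.2)
    q=Q[m]; print(f,'maxz',q[:,2].max() if len(q) else None)
    for z in np.arange(.099,.195,.008):
        k=q[(q[:,2]>=z)&(q[:,2]<z+.008)]
        if len(k): print(round(z,3),len(k),'x',k[:,0].min().round(4),k[:,0].max().round(4),'ymax',k[:,1].max().round(4))
im=cv2.imread('pics/side4.png'); a=cv2.imread('pics/scene4.png')
w=cv2.imread('pics/w4.png')
cv2.imwrite('pics/c5.png',np.hstack([cv2.resize(w[150:350,180:400],None,fx=2,fy=2),cv2.resize(a[182:232,285:317],None,fx=8,fy=8,interpolation=cv2.INTER_NEAREST)]))
E
```

```text
scene3 maxz 0.16025045438658433
0.099 20 x 0.4961 0.5198 ymax 0.1266
0.107 26 x 0.4964 0.52 ymax 0.1263
0.115 27 x 0.4966 0.5201 ymax 0.126
0.123 21 x 0.497 0.5179 ymax 0.1249
0.131 24 x 0.4947 0.5181 ymax 0.1267
0.139 27 x 0.495 0.5183 ymax 0.1254
0.147 50 x 0.4953 0.5186 ymax 0.1268
0.155 6 x 0.4982 0.5134 ymax 0.1159
scene4 maxz 0.19013443745377487
0.099 16 x 0.4987 0.5195 ymax 0.1231
0.107 15 x 0.4991 0.515 ymax 0.122
0.115 19 x 0.4994 0.5151 ymax 0.1239
0.123 10 x 0.4997 0.5151 ymax 0.1243
0.131 20 x 0.4922 0.518 ymax 0.1254
0.139 26 x 0.4926 0.5184 ymax 0.1262
0.147 27 x 0.4929 0.516 ymax 0.1268
0.155 21 x 0.493 0.5188 ymax 0.1248
0.163 26 x 0.4934 0.519 ymax 0.1264
0.171 22 x 0.4935 0.5192 ymax 0.1251
0.179 63 x 0.4916 0.5194 ymax 0.1258
0.187 4 x 0.4916 0.5044 ymax 0.124
side3 maxz 0.15736231218039315
0.099 18 x 0.4947 0.5229 ymax 0.1245
0.107 11 x 0.4982 0.5199 ymax 0.1235
0.115 11 x 0.4984 0.5202 ymax 0.1247
0.123 15 x 0.4986 0.5205 ymax 0.1247
0.131 12 x 0.4959 0.5173 ymax 0.1253
0.139 12 x 0.5021 0.5209 ymax 0.1244
0.147 51 x 0.4965 0.5214 ymax 0.1242
0.155 4 x 0.4971 0.512 ymax 0.1225
side4 maxz 0.19893999264698997
0.099 13 x 0.4916 0.5203 ymax 0.1228
0.107 12 x 0.4984 0.517 ymax 0.1208
0.115 10 x 0.4986 0.5171 ymax 0.1197
0.123 4 x 0.5046 0.5172 ymax 0.1215
0.131 13 x 0.4961 0.5175 ymax 0.125
0.139 13 x 0.4931 0.5176 ymax 0.1223
0.147 11 x 0.4933 0.5177 ymax 0.124
0.155 13 x 0.4939 0.518 ymax 0.1228
0.163 12 x 0.4941 0.5183 ymax 0.1263
0.171 17 x 0.4943 0.5183 ymax 0.1259
0.179 26 x 0.4954 0.5165 ymax 0.1248
0.187 1 x 0.5192 0.5192 ymax 0.1101
```

View pics/c5.png

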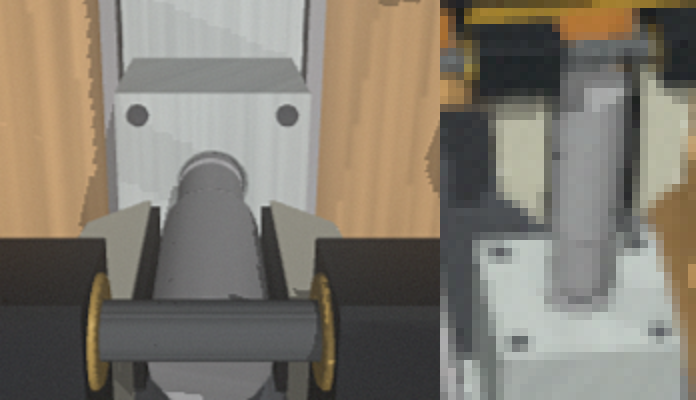

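The gauge came up with the fingers. Its shoulder is now at z≈0.128–0.13 and its top at about 0.184, up 32 mm, and the wrist crop shows the groove as a ring just above the bore at (212,165). Handing in.

```bash
python3 - <<'E'
from h import *
s=arm.observe(); print(s['clock'],s['position'],abs(s['dq']).max(),s['force'],s['width']); print(arm.sign_off())
E
```

```text
9.7 [0.50730389 0.11089469 0.20374968] 0.002606688900461659 [ 0.92161699  0.6459207  -3.44314691] 0.2793553559349256
the job is handed in; nothing more can be done
None
```

I slid the carriage out to its stop with the gauge still seated. Then I gripped the gauge's handle with 30 N, drew it straight up 32 mm, and handed in at 9.7 s while still holding it. No verdict came back.

- **Carriage:** the post measured 129.7 mm of travel against the nominal 130. An extra push raised the force to 19 N with no further motion, so it was against the stop. The post was still there after the lift.
- **Gauge seated on the way:** after the slide its top was at z 0.153, about 1 mm above the 152 mm expected when seated.
- **Gauge raised:** the shoulder is now about 32–34 mm above the block, and the groove is visible just above the bore's mouth, about 5 mm up. The plug's lower end is still in the bore.
- **Held and at rest:** the opening reads about 25.6 mm on the 26 mm handle, the wrist force shows the gauge's weight, and joint speeds were under 0.003 rad/s.
- **Disagreements and limits:** camera fits differed by up to about 2 mm sideways, and the tool sat 1–2 mm off its planned y at the grip with no side force. I did not measure the bystanders' positions, but the ring and block on the board looked undisturbed in the pictures.

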